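# Load the die plate into the embossing press and start it

### The arm

A 6-joint arm with a two-finger parallel gripper is mounted at the origin on the work surface. World frame = base frame: x ahead of the robot, y to its left, z up, the work surface at z = 0. Lengths are in m, angles in rad, forces in N, time in s.
With the tool pointing down it reaches from about 0.225 to 0.875 m from the base axis. Payload 3.4 kg.
Tool frame: the origin (TCP) lies midway between the tips of the shut fingers; the grasp point (between the pads) lies 19 mm behind it (manip.pinch_z is the distance from the TCP to the grasp point, in m); z points along the fingers, y is the line along which they close (so a half turn about z gives the same grasp; the last joint's range is limited). The gripper opens to 85 mm and grips with 20 to 120 N. Pads are 22 mm wide; open, the fingers measure 114 mm over their backs; the gripper's body (76 mm by 85 mm) begins 54 mm behind the grasp point. The pads swing forward as they close: fully open they stand 13 mm farther back than shut.
Start: joints at [-1.318, 0.276, 1.505, -0, 1.361, -0.121], TCP at [0.21, -0.535, 0.231] pointing down, gripper open.
Joint ranges: [-2.89, 2.89], [-0.75, 2.08], [0.22, 2.7], [-1.18, 4.32], [0.11, 2.71], [-2.7, 2.7]. Speed limits (rad/s): [2.57, 2.57, 3.14, 3.14, 3.14, 3.14].

### API

Orientations are given as a unit quaternion [w, x, y, z].
In Python, from rig import manip gives the robot as it stands.
- The arm moves only by the tool carry_out, never from a script. Its arguments are lists of equal length, an entry for each row: "delta_pos": the shift along the tool's x, y, z scaled (see below), a list of three; "turn": the turn, a rotation vector about the tool's x, y, z scaled (see below), a list of three; "claw": the closure, from -1 (fully open) to 1 (shut). A call has 1 to 12 rows; each row is the pose to reach, as a shift and turn from the pose commanded when the call began, along the tool's axes at that moment; what a row does not reach only later rows make up. The controller multiplies each number of a shift by 400 mm and each number of a turn by 30 degrees. A row lasts 1/10 s, in which the tool goes at most 50 mm and 8.59 degrees, less where a joint would pass 70% of its speed; a pose out of reach is approached as far as the arm can. A call with a number of a shift or a turn outside -1 to 1 is refused whole. A call with a gripper value outside its range is refused whole. The fingers move at their own pace and stop on an object; "force" is the grip in N (left out, the last holds). Time passes only in rows, so rows that repeat a pose let the fingers close. It gives the time, the measured TCP pose, the force, the opening and the grip force at its end, in the units of the state.
- manip.get_state(): the state, without advancing time (a new reading comes with each control period).
- manip.get_image(name): name is "side" or "top" or "wrist"; returns a dict with "image" (420x560x3 uint8, red, green, blue), "z_map" (420x560 float32, m along the optical axis (not along the pixel's ray), 0 where there is no reading), "fx", "fy", "cx", "cy" (pixels), "k1" (the pictures are not rectified: a ray, as slopes to the right and down, at radius r is drawn at 1 + k1 r^2 times it, then the intrinsics apply), "world_to_cam" (4x4, takes a point from world to camera coordinates). Camera axes: x right, y down, z forward; pixel columns grow to the right and rows downward; lengths in m; the calibration is good to about 2 mm. A picture is of the moment at which its call begins.
- manip.sign_off(): hands the job in; it is judged then, once.
Trained networks look in the newest picture that a camera, given by its name, has taken for a name from the list of things; names that differ only in an ending like _2 or _b are one class to them, and where a whole thing is asked for, a point or a joint stands for the part that bears it (a point fixed in the world has none). Each returns a list of dicts, best first, with "score" (0 to 1); they miss things now and then, are a little off and sometimes report something else, mostly with a low value. They report only what shows in the picture. A call takes as long as a camera call. They do not tell look-alikes from the thing itself.
- manip.spot_in(camera, query): "point" ([x, y, z] in m, in world coordinates, good to about 4 mm: the middle of the surface that is visible of it).
- manip.place_of(camera, query): "point" ([x, y, z] in m, in world coordinates, good to about 4 mm: a listed point, or the origin of a listed thing).
The state is a dict: "clock": time; "qpos": joint angles; "qd": joint speeds; "effort": joint torques, N m; "position": TCP position; "ee_rot": TCP orientation; "contact_force": force on the tool from outside, world axes, zero at the start; "moment": the same for the moment, N m; "width": finger opening in m; "gripper_force": force on a finger pad.
Only numpy, scipy, OpenCV 4.12 (cv2) and the standard library are available. Lean on these libraries where they do the work, as an engineer would, in place of code of your own. Each camera call takes 0.05 s, during which the arm holds its last target. There are 200 camera calls.

### The job

Slide the aluminium die plate lying in front of the embossing press flat along the table into the press's throat until it is fully home against the stop inside. Then, with the plate loaded, press the large start key on the keypad with the fingers firmly until it has given way to its end, keep off the small stop key, and let go. Leave the other things on the table where they are.

Things in the scene. Friction and masses are not known exactly. Their poses are not given: they have to be found in the camera images.
- die_plate: flat aluminium plate, 140 mm long (its x) by 100 mm wide (its y) by 10 mm thick, about 0.4 kg, with a thin brass die inlaid flush in its top; lies loose, flat on the table. Origin at the centre of its underside, z up. Either short end may go in first. It is too wide to grasp by its sides: push its edges.
- press: grey benchtop embossing press, fixed. Origin on the table at the centre of the mouth of its throat; +x points into the throat, z up. The throat is a level slot at table height (the table is its floor), 103 mm wide, 13 mm high. The body spans x 0 to 190 mm, y -96.5 to 96.5 mm; 50 mm high at the front, columns and head up to 150 mm high from x = 30 mm on.
- press_stop (a point): point on the table at the middle of the rigid stop face inside the throat, 100 mm in from the mouth. A plate that is home touches it, has its origin 30 mm inside the mouth and sticks 40 mm out.
- wing_left (a point): tip of the fixed steel guide wing on the press's +y side, inner face, on the table. Two such wings (16 mm high, 8 mm thick) flare outwards from the mouth's edges: inner faces run from y = 51.5 mm at x = 0 to y = 65 mm at x = -31 mm of the press, mirrored on the -y side.
- keypad: grey keypad box with a black top, fixed to the table, 120 mm (x) by 80 mm (y), top face 50 mm above the table. Origin at the centre of its underside, z up. It stands to the left or to the right of the press.
- start_key: large square grey membrane key, 38 mm by 38 mm, on the keypad's top. Origin at the centre of its underside, 50 mm above the table; its upper face is 3 mm above the origin. Pressed straight down it gives about 1 mm at 4 N and is at its end, rigid, after 1.5 mm (6 N); it springs back. The press starts when the fingers have pushed it with over 4 N for 0.1 s.
- stop_key: small round grey membrane key, 14 mm across, on the same keypad, 62 mm from the start key towards the keypad's -x. Origin at the centre of its underside, 50 mm above the table; upper face 3 mm higher. Not to be pressed.
- tray: loose open slate-coloured card tray, 130 by 100 by 45 mm high, origin at the centre of its underside; a bystander, on the other side of the press from the keypad.
- glue_jar: closed white jar, 64 mm across, 85 mm high, origin at the centre of its underside; a bystander.
- tape_roll: cardboard ring lying flat, 90 mm across, 24 mm high, origin at the centre of its underside; a bystander.
- pen_cup: empty steel cup, 72 mm across, 90 mm high, origin at the centre of its underside; a bystander.
- brush: flat glue brush lying on the table; a bystander.
- weight: steel block 70 by 50 by 30 mm, origin at the centre of its underside; a bystander.
Not all that is in view belongs to the job. Of the things like the die_plate, leave any that is brown or orange; of the rest the larger one is meant.

How it is judged:
On the way, in this order (a step that is already met when the one before it is completed fails the run):
1. the die plate is in the throat, home against the stop (x of die_plate in the frame of press above 0.026 m and z of die_plate in the frame of press below 0.003 m and angle between the x axis of die_plate and the x axis of press, either way round below 0.04 rad), for 0.2 s.
2. the fingers press the start key with over 4 N for 0.1 s while the plate is home (contact force between the fingers and start_key above 4 N and x of die_plate in the frame of press above 0.026 m), for 0.1 s.
At the end, for the whole second after the job is handed in: The die plate rests flat in the throat, at most 4 mm short of the stop, within 5 mm of the throat's middle and 0.04 rad of its direction, at rest, and nothing presses on the start key any more (all of step 1 and y of die_plate in the frame of press between -0.005 and 0.005 m and linear speed of die_plate below 0.01 m/s and contact force between anything else and start_key below 0.5 N); the robot touches nothing.
It fails at once if the stop key is pressed with more than 1.5 N (contact force between anything else and stop_key above 1.5 N).
It fails at once if a bystander (tray, jar, tape roll, cup, brush or weight) is moved by more than 30 mm (distance of any of tray, glue_jar, tape_roll, pen_cup, brush, weight from where it was at the start of the episode above 0.03 m).
It also fails if it takes over 67 s, if anything falls off the work surface, if the arm or the gripper's body presses on something with over 40 N, if the wrist force passes 120 N, or if a joint passes its speed limit or range.

## Working session

There is one attempt and no reset: what is moved stays moved. The work goes in short steps, Python scripts to look and compute and a tool call to move; the robot and the scene stay as the last step left them, time stands still between calls to the robot, and variables do not carry over. Pictures are saved under pics/ and viewed, at most 10 in all, crops included, and the job is handed in when it is done.

Besides the shell and the picture viewer there is one more tool, called after "Request:" as a command line: name --argument value ..., lists and objects as JSON in quotes. carry_out: Moves the arm, as the interface text tells. Shifts and turns lie within -1 to 1; 1 stands for 400 mm of shift or 30 degrees of turn. Its arguments: {"type":"object","properties":{"delta_pos":{"type":"array","items":{"type":"array","items":{"type":"number","minimum":-1,"maximum":1}}},"turn":{"type":"array","items":{"type":"array","items":{"type":"number","minimum":-1,"maximum":1}}},"claw":{"type":"array","items":{"type":"number"}},"force":{"type":"number"}},"required":["delta_pos","turn","claw"]}

```bash
mkdir -p pics; ls; cat > h.py <<'E'
import numpy as np, cv2
from rig import manip
def world(im,u,v,z=None,plane=None):
    xd=(u-im['cx'])/im['fx']; yd=(v-im['cy'])/im['fy']
    x,y=xd,yd
    for _ in range(20):
        s=1+im['k1']*(x*x+y*y); x,y=xd/s,yd/s
    T=np.linalg.inv(np.array(im['world_to_cam']))
    o=T[:3,3]; d=T[:3,:3]@np.array([x,y,1.0])
    if plane is not None: return o+d*(plane-o[2])/d[2]
    return o+d*z
def cloud(im):
    H,W=im['z_map'].shape
    u,v=np.meshgrid(np.arange(W),np.arange(H))
    xd=(u-im['cx'])/im['fx']; yd=(v-im['cy'])/im['fy']; x,y=xd.copy(),yd.copy()
    for _ in range(20):
        s=1+im['k1']*(x*x+y*y); x,y=xd/s,yd/s
    T=np.linalg.inv(np.array(im['world_to_cam']))
    P=np.stack([x,y,np.ones_like(x)],-1)*im['z_map'][...,None]
    return P@T[:3,:3].T+T[:3,3]
E
python3 - <<'E'
from h import *
im=manip.get_image('top'); cv2.imwrite('pics/top0.png',im['image'][...,::-1]); np.savez('top0.npz',**{k:np.array(v) for k,v in im.items()})
for n in ['die_plate','press','press_stop','wing_left','keypad','start_key','stop_key','tray','glue_jar','tape_roll','pen_cup','brush','weight']:
    print(n,[(np.round(d['point'],3).tolist(),round(d['score'],2)) for d in manip.place_of('top',n)])
print(manip.get_state())
E
```

```text
pics
die_plate [([0.37, -0.078, -0.002], 0.89), ([0.558, -0.103, -0.0], 0.8), ([0.397, -0.255, -0.002], 0.76)]
press [([0.562, 0.059, 0.003], 0.97)]
press_stop []
wing_left [([0.496, 0.017, -0.001], 0.8)]
keypad [([0.512, 0.414, -0.002], 0.76)]
start_key [([0.534, 0.412, 0.05], 0.75), ([0.558, -0.103, -0.002], 0.63), ([0.746, 0.2, 0.002], 0.4)]
stop_key [([0.47, 0.416, 0.051], 0.48), ([0.788, -0.202, 0.005], 0.21)]
tray [([0.54, -0.408, -0.0], 0.88)]
glue_jar [([0.786, -0.198, -0.001], 0.62)]
tape_roll [([0.304, 0.226, -0.0], 0.56)]
pen_cup [([0.744, 0.201, 0.003], 0.58), ([0.79, -0.201, 0.004], 0.42)]
brush [([0.295, -0.325, -0.005], 0.82)]
weight [([0.801, 0.006, 0.006], 0.6), ([0.511, 0.417, 0.003], 0.56)]
{'clock': 0.7, 'qpos': array([-1.31799928e+00,  2.75865395e-01,  1.50492624e+00, -1.87392216e-05,
        1.36069837e+00, -1.20992019e-01]), 'qd': array([-0.00161209,  0.00259161,  0.00119294,  0.00145591,  0.00027008,
       -0.00050723]), 'effort': array([-2.48029454e-05, -4.16499960e+01, -2.46051764e+01,  1.07611256e-04,
        2.12071918e-04, -1.80851652e-05]), 'position': array([ 0.20995568, -0.5353149 ,  0.23133729]), 'ee_rot': array([ 5.18133605e-05,  9.82585630e-01,  1.85810327e-01, -5.76403081e-06]), 'contact_force': array([-0.4492304 , -0.34149678,  0.37754765]), 'moment': array([-0.0623681 , -0.04773752,  0.00633963]), 'gripper_force': 0.0, 'width': 0.08555254128377213}
```

View pics/top0.png

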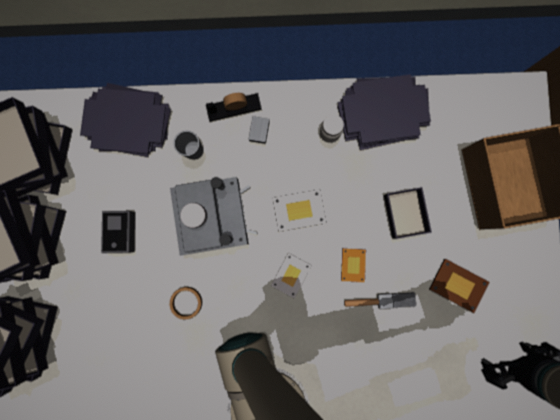

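The top view has +x up and +y left. The press is at (210,215) with its mouth facing right. The larger silver plate is at (299,210), with a smaller look-alike at (292,275) and orange and brown ones at (353,265) and (460,285). The keypad is at (118,232). Next I'll measure the angles.

```bash
python3 - <<'E'
from h import *
im=dict(np.load('top0.npz')); C=cloud(im)
T=np.linalg.inv(im['world_to_cam']); print('cam',T[:3,3].round(3))
def rect(m,name):
    p=C[m][:,:2].astype(np.float32); (c,s,a)=cv2.minAreaRect(p); print(name,len(p),np.round(c,4),np.round(s,4),round(a,2),'z',np.median(C[m][:,2]).round(4)); print(cv2.boxPoints((c,s,a)).round(4).tolist())
reg=lambda u0,u1,v0,v1:(np.add.outer(np.arange(420),np.zeros(560))>=v0)&(np.add.outer(np.arange(420),np.zeros(560))<v1)&(np.add.outer(np.zeros(420),np.arange(560))>=u0)&(np.add.outer(np.zeros(420),np.arange(560))<u1)
Z=C[...,2]; print('table z',np.median(Z[240:260,190:220]), Z[200:220,330:350].std())
rect(reg(150,275,160,270)&(Z>.042)&(Z<.058),'press50')
rect(reg(150,275,160,270)&(Z>.03),'press all')
rect(reg(262,335,180,240)&(Z>.006)&(Z<.02),'plate')
rect(reg(90,145,200,265)&(Z>.035)&(Z<.06),'keypad')
hsv=cv2.cvtColor(im['image'],cv2.COLOR_RGB2HSV)
b=(hsv[...,1]>100)&(hsv[...,0]>15)&(hsv[...,0]<35)&reg(262,335,180,240)
rect(b,'brass')
crop=im['image'][165:265,150:350]; cv2.imwrite('pics/c0.png',cv2.resize(crop,None,fx=4,fy=4,interpolation=cv2.INTER_CUBIC)[...,::-1])
E
```

```text
cam [ 0.478 -0.071  1.126]
table z 0.053138647983379195 0.0794010362958186
press50 1893 [0.5459 0.1518] [0.1931 0.1917] 7.76 z 0.0508
[[0.4372999966144562, 0.2337999939918518], [0.46320000290870667, 0.043800000101327896], [0.6545000076293945, 0.06989999860525131], [0.6287000179290771, 0.259799987077713]]
press all 4851 [0.5536 0.0944] [0.1935 0.3074] 7.64 z 0.112
[[0.4372999966144562, 0.2337999939918518], [0.4781999886035919, -0.07079999893903732], [0.6699000000953674, -0.045099999755620956], [0.6291000247001648, 0.25949999690055847]]
plate 1670 [ 0.5586 -0.1007] [0.2024 0.1678] 86.28 z 0.0109
[[0.4683000147342682, -0.19619999825954437], [0.635699987411499, -0.2071000039577484], [0.6488999724388123, -0.005100000184029341], [0.4814000129699707, 0.005799999926239252]]
keypad 1264 [0.5091 0.413 ] [0.0817 0.1186] 88.6 z 0.0505
[[0.4487999975681305, 0.37369999289512634], [0.5673999786376953, 0.3707999885082245], [0.5694000124931335, 0.45239999890327454], [0.45080000162124634, 0.4553000032901764]]
brass 386 [ 0.5321 -0.1043] [0.1055 0.0707] 1.99 z 0.0114
[[0.4781999886035919, -0.07079999893903732], [0.4805999994277954, -0.14149999618530273], [0.5860000252723694, -0.13779999315738678], [0.5835999846458435, -0.06719999760389328]]
```

View pics/c0.png

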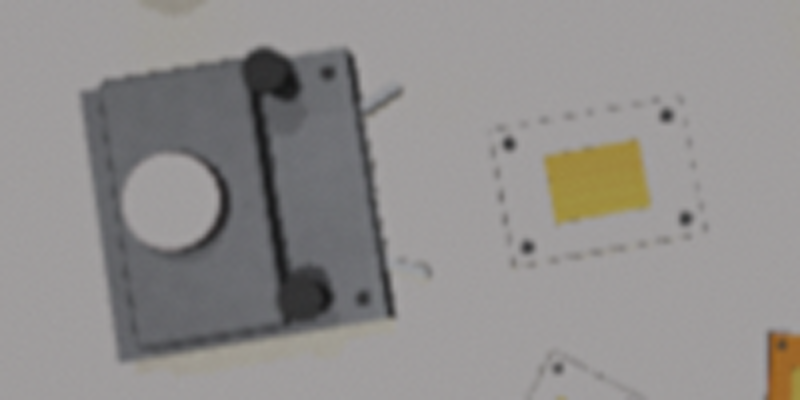

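The crop shows the press front edge running from (350,50) to (392,315), with its wings at (385,98) and (412,267). The plate's dots are at (509,144), (667,116), (685,219) and (528,247).

```bash
python3 - <<'E'
from h import *
im=dict(np.load('top0.npz')); 
f=lambda u,v,p:world(im,150+(u-1.5)/4,165+(v-1.5)/4,plane=p)[:2]
R=lambda a:np.round(a,4).tolist()
D=np.array([f(*q,.01) for q in [(509,144),(667,116),(685,219),(528,247)]])
K=np.array([f(*q,.01) for q in [(492,128),(682,97),(706,232),(516,267)]])
for P in (D,K):
    print('plate c',R(P.mean(0)),'sizes',R([np.linalg.norm(P[i]-P[(i+1)%4]) for i in range(4)]))
    d=(P[0]-P[1])+(P[3]-P[2]); print('ang of long axis from +y toward -x deg',np.degrees(np.arctan2(-d[0],d[1])).round(2))
F=np.array([f(350,50,.05),f(394,316,.05)]); d=F[0]-F[1]; print('front',R(F),R(F.mean(0)),np.linalg.norm(d),np.degrees(np.arctan2(d[1],d[0])))
print('wing tips',R(f(402,90,.016)),R(f(430,272,.016)))
for c in ('side',):
    manip.get_image(c)
    for n in ['die_plate','press','press_stop','wing_left','start_key','stop_key','keypad']:
        print(n,[(R(d['point']),round(d['score'],2)) for d in manip.place_of(c,n)])
E
```

```text
plate c [0.5577, -0.1045] sizes [0.1163, 0.0757, 0.115, 0.0759]
ang of long axis from +y toward -x deg 8.35
plate c [0.5581, -0.1057] sizes [0.1396, 0.0993, 0.1392, 0.1022]
ang of long axis from +y toward -x deg 8.12
front [[0.6527, 0.0674], [0.4655, 0.0407]] [0.5591, 0.0541] 0.1891288809295656 8.102485113109507
wing tips [0.6278, 0.0347] [0.4958, 0.0177]
die_plate [([0.3999, -0.255, 0.0003], 0.86), ([0.3725, -0.0782, 0.0013], 0.77), ([0.5575, -0.1004, 0.0034], 0.72), ([0.3303, -0.5518, -0.0028], 0.72), ([0.5492, 0.1567, 0.0011], 0.69), ([0.5001, 0.0142, -0.0026], 0.48)]
press [([0.5613, 0.058, 0.0041], 0.93)]
press_stop [([0.5501, 0.1561, 0.0003], 0.6)]
wing_left [([0.4995, 0.0132, 0.0006], 0.8), ([0.5589, -0.1022, -0.0007], 0.73)]
start_key [([0.5393, 0.416, 0.0526], 0.61)]
stop_key [([0.783, -0.2041, 0.0039], 0.43)]
keypad [([0.5069, 0.4112, -0.0057], 0.98)]
```

Request:
carry_out --delta_pos '[[0.982, -0.737, 0.25], [0.982, -0.737, 0.25], [0.982, -0.737, 0.25], [0.982, -0.737, 0.25], [0.982, -0.737, 0.25], [0.982, -0.737, 0.25], [0.982, -0.737, 0.25], [0.982, -0.737, 0.25], [0.982, -0.737, 0.25], [0.982, -0.737, 0.25], [0.982, -0.737, 0.25], [0.982, -0.737, 0.25]]' --turn '[[0, 0, 0.45], [0, 0, 0.45], [0, 0, 0.45], [0, 0, 0.45], [0, 0, 0.45], [0, 0, 0.45], [0, 0, 0.45], [0, 0, 0.45], [0, 0, 0.45], [0, 0, 0.45], [0, 0, 0.45], [0, 0, 0.45]]' --claw '[-1, -1, -1, -1, -1, -1, -1, -1, -1, -1, -1, -1]'

```text
clock: 2.3
position: [0.4682, -0.1164, 0.1311]
ee_rot: [0.0, 0.997, 0.071, -0.0]
contact_force: [0.1, -0.5, 0.8]
width: 0.0854
gripper_force: 0.0
```

```bash
python3 - <<'E'
from h import *
im=manip.get_image('wrist'); cv2.imwrite('pics/w0.png',im['image'][...,::-1]); np.savez('w0.npz',**{k:np.array(v) for k,v in im.items()})
for n in ['die_plate','press','wing_left']:
    print(n,[(np.round(d['point'],4).tolist(),round(d['score'],2)) for d in manip.place_of('wrist',n)])
E
```

```text
die_plate [([0.3992, -0.2554, 0.0006], 0.88), ([0.3713, -0.076, -0.003], 0.76), ([0.5575, -0.1075, -0.0006], 0.7)]
press [([0.5584, 0.0596, -0.003], 0.6)]
wing_left [([0.5, 0.0168, 0.0034], 0.6)]
```

View pics/w0.png

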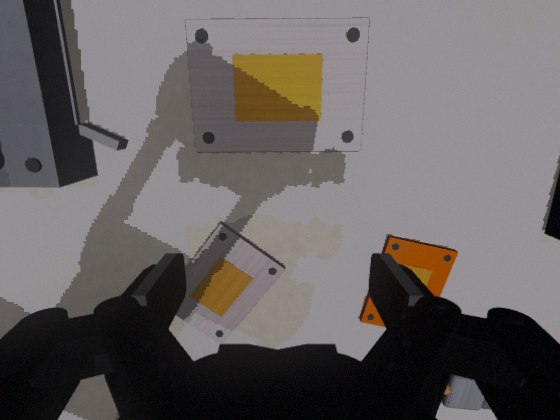

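Request:
carry_out --delta_pos '[[0, 0, 0.12], [0, 0, 0.24], [0, 0, 0.3], [0, 0, 0.3]]' --turn '[[0, 0, 0], [0, 0, 0], [0, 0, 0], [0, 0, 0]]' --claw '[-1, -1, -1, -1]'

```text
clock: 2.9
position: [0.4648, -0.1178, 0.0087]
ee_rot: [-0.002, 0.998, 0.068, -0.003]
contact_force: [-2.0, 0.2, -0.1]
width: 0.0855
gripper_force: 0.0
```

The wrist view shows the target plate with corners near (187,19), (369,18), (362,151) and (194,152). The left wing tip is at (127,145), and the small plate's top corners are at (222,222) and (284,267).

```bash
python3 - <<'E'
from h import *
im=dict(np.load('w0.npz')); R=lambda a:np.round(a,4).tolist()
m=np.array([.560,.057]); a=np.radians(7.9); u=np.array([-np.sin(a),np.cos(a)]); n=np.array([-np.cos(a),-np.sin(a)])
K=np.array([world(im,*q,plane=.01)[:2] for q in [(187,19),(369,18),(362,151),(194,152)]])
d=(K[0]-K[1])+(K[3]-K[2]); c=K.mean(0)
print(R(K),R(c),np.degrees(np.arctan2(-d[0],d[1])),'rel u,n',(c-m)@u,(c-m)@n)
print('small',[R(world(im,*q,plane=.01)[:2]) for q in [(222,222),(284,267)]])
w=world(im,127,145,plane=.016)[:2]; print('wing tip',R(w),(w-m)@u,(w-m)@n)
f=np.array([world(im,*q,plane=.05)[:2] for q in [(97,176),(60,187),(51,0)]]);print('press corners',R(f),[R([(p-m)@u,(p-m)@n]) for p in f])
s=manip.get_state(); print(R(s['position']),R(s['ee_rot']),R(s['contact_force']),R(s['qd']))
E
```

```text
[[0.597, -0.028], [0.6171, -0.1644], [0.5188, -0.1808], [0.4979, -0.0398]] [0.5577, -0.1033] 8.397471113910681 rel u,n -0.15844335881051383 0.024316315343045476
small [[0.4387, -0.0692], [0.4022, -0.1313]]
wing tip [0.4966, 0.0135] -0.03439783236285477 0.06874410690531968
press corners [[0.4761, 0.0192], [0.4639, 0.0462], [0.5857, 0.0454]] [[-0.0259, 0.0883], [0.0025, 0.0967], [-0.015, -0.0239]]
[0.4648, -0.1178, 0.0087] [-0.0015, 0.9977, 0.0677, -0.0033] [-2.0161, 0.2314, -0.0539] [0.0092, -0.0559, -0.0647, 0.0017, 0.0415, 0.0006]
```

Request:
carry_out --delta_pos '[[0, 0, 0.01], [0, 0, 0.02], [0, 0, 0.03], [0, 0, 0.035], [0, 0, 0.035]]' --turn '[[0, 0, 0], [0, 0, 0], [0, 0, 0], [0, 0, 0], [0, 0, 0]]' --claw '[-1, -1, -1, -1, -1]'

```text
clock: 3.4
position: [0.4682, -0.1175, -0.0024]
ee_rot: [0.0, 0.998, 0.069, 0.0]
contact_force: [0.1, -0.9, 0.2]
width: 0.0855
gripper_force: 0.0
```

Request:
carry_out --delta_pos '[[0, 0, 0.005], [0, 0, 0.01], [0, 0, 0.01]]' --turn '[[0, 0, 0], [0, 0, 0], [0, 0, 0]]' --claw '[-1, -1, -1]'

```text
clock: 3.7
position: [0.4679, -0.1173, -0.0069]
ee_rot: [-0.0, 0.998, 0.069, -0.0]
contact_force: [-0.9, 0.7, 0.2]
width: 0.0853
gripper_force: 0.0
```

Request:
carry_out --delta_pos '[[0, 0, 0.004], [0, 0, 0.008], [0, 0, 0.008]]' --turn '[[0, 0, 0], [0, 0, 0], [0, 0, 0]]' --claw '[-1, -1, -1]'

```text
clock: 4.0
position: [0.4678, -0.1174, -0.0101]
ee_rot: [-0.0, 0.998, 0.069, -0.0]
contact_force: [0.5, -0.2, 0.2]
width: 0.0853
gripper_force: 0.0
```

Request:
carry_out --delta_pos '[[0.03, 0, 0], [0.055, 0, 0], [0.07, 0, 0], [0.08, 0, 0], [0.09, 0, 0], [0.1, 0, 0], [0.11, 0, 0], [0.118, 0, 0], [0.122, 0, 0], [0.125, 0, 0], [0.125, 0, 0]]' --turn '[[0, 0, 0], [0, 0, 0], [0, 0, 0], [0, 0, 0], [0, 0, 0], [0, 0, 0], [0, 0, 0], [0, 0, 0], [0, 0, 0], [0, 0, 0], [0, 0, 0]]' --claw '[-1, -1, -1, -1, -1, -1, -1, -1, -1, -1, -1]'

```text
clock: 5.1
position: [0.518, -0.1106, -0.01]
ee_rot: [0.0, 0.998, 0.069, 0.0]
contact_force: [-0.4, 0.2, -0.3]
width: 0.0852
gripper_force: 0.5
```

```bash
python3 - <<'E'
from h import *
s=manip.get_state(); print(s['position'],s['contact_force'])
im=manip.get_image('wrist'); cv2.imwrite('pics/w1.png',im['image'][...,::-1]); np.savez('w1.npz',**{k:np.array(v) for k,v in im.items()})
E
```

```text
[ 0.51798043 -0.11063383 -0.00995823] [-0.377782    0.16128158 -0.27945469]
```

View pics/w1.png

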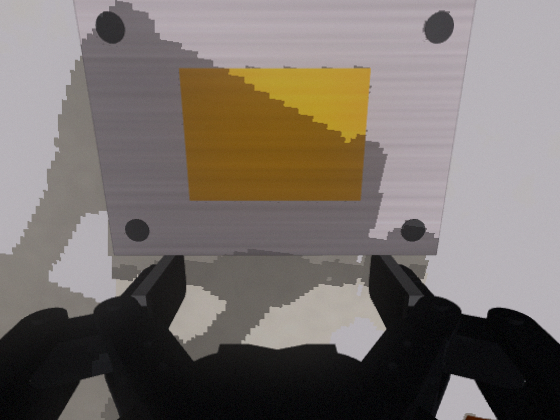

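The fingertips are flush against the plate's near edge (row 255), with dots at (110,27), (439,27), (413,230) and (137,230).

```bash
python3 - <<'E'
from h import *
m=np.array([.560,.057]); a=np.radians(7.9); u=np.array([-np.sin(a),np.cos(a)]); n=np.array([-np.cos(a),-np.sin(a)])
im=dict(np.load('w1.npz'))
K=np.array([world(im,*q,plane=.01)[:2] for q in [(110,27),(439,27),(413,230),(137,230)]]);c=K.mean(0)
d=(K[0]-K[1])+(K[3]-K[2]);print(c,np.degrees(np.arctan2(-d[0],d[1])),'rel u,n',(c-m)@u,(c-m)@n,[np.linalg.norm(K[i]-K[(i+1)%4]).round(4) for i in range(4)])
p=manip.get_state()['position'][:2]; print('tcp rel',(p-m)@u,(p-m)@n)
manip.get_image('top')
for q in ('die_plate','press','wing_left'): print(q,[np.round(d['point'],4).tolist() for d in manip.place_of('top',q)])
E
```

```text
[ 0.57785261 -0.10028123] 7.889338382202116 rel u,n -0.15824229040871132 0.00393426524002142 [np.float64(0.1171), np.float64(0.0768), np.float64(0.1172), np.float64(0.0768)]
tcp rel -0.16024353682944528 0.06468722603883122
die_plate [[0.5778, -0.1008, 0.0013], [0.3946, -0.2538, -0.0022], [0.3703, -0.0755, -0.0009]]
press [[0.5613, 0.0578, -0.0002], [0.7456, 0.2028, 0.0018], [0.5416, -0.4081, -0.0001]]
wing_left [[0.4971, 0.0213, 0.0036]]
```

Request:
carry_out --delta_pos '[[0.005, 0, 0], [0.009, 0, 0], [0.01, 0, 0], [0.01, 0, 0], [-0.02, 0, 0], [-0.04, 0, 0], [-0.04, 0, -0.05], [-0.04, 0, -0.12], [-0.04, 0.1, -0.15], [-0.04, 0.2, -0.15], [-0.04, 0.2, -0.15]]' --turn '[[0, 0, 0], [0, 0, 0], [0, 0, 0], [0, 0, 0], [0, 0, 0], [0, 0, 0], [0, 0, 0], [0, 0, -0.25], [0, 0, -0.5], [0, 0, -0.75], [0, 0, -1]]' --claw '[-1, -1, -1, -1, -1, -1, -1, -1, -1, -0.5, -0.5]'

```text
clock: 6.45
position: [0.5154, -0.1973, 0.0514]
ee_rot: [0.003, 0.945, 0.326, 0.002]
contact_force: [-0.8, -0.3, -0.1]
width: 0.0642
gripper_force: 0.0
```

Request:
carry_out --delta_pos '[[0, 0, 0], [0, 0, 0], [0, 0, 0], [0, 0, 0]]' --turn '[[0, 0, -0.25], [0, 0, -0.5], [0, 0, -0.75], [0, 0, -1]]' --claw '[-0.5, -0.5, -0.5, -0.5]'

```text
clock: 6.85
position: [0.5126, -0.1922, 0.05]
ee_rot: [0.0, 0.828, 0.561, 0.0]
contact_force: [-0.3, 0.1, -0.3]
width: 0.0639
gripper_force: 0.0
```

Request:
carry_out --delta_pos '[[0, 0, 0], [0, 0, 0], [0, 0, 0], [0, 0, 0], [0, 0, 0]]' --turn '[[0, 0, -0.25], [0, 0, -0.5], [0, 0, -0.75], [0, 0, -1], [0, 0, -1]]' --claw '[-0.5, -0.5, -0.5, -0.5, -0.5]'

```text
clock: 7.35
position: [0.5126, -0.1921, 0.0501]
ee_rot: [0.0, 0.657, 0.754, 0.0]
contact_force: [0.0, -0.2, -0.4]
width: 0.0642
gripper_force: 0.0
```

```bash
python3 - <<'E'
from h import *
m=np.array([.560,.057]); a=np.radians(7.9); u=np.array([-np.sin(a),np.cos(a)]); n=np.array([-np.cos(a),-np.sin(a)])
s=manip.get_state(); p=s['position'][:2]; print('tcp rel',(p-m)@u,(p-m)@n,s['position'],s['ee_rot'],s['width'],s['qpos'])
im=manip.get_image('wrist'); cv2.imwrite('pics/w2.png',im['image'][...,::-1]); np.savez('w2.npz',**{k:np.array(v) for k,v in im.items()})
E
```

```text
tcp rel -0.24022755615330946 0.08121263703563178 [ 0.51257608 -0.1921099   0.05007534] [4.33356254e-04 6.56887214e-01 7.53988688e-01 2.42055904e-04] 0.06416078419663812 [-4.85897024e-01  3.97587188e-01  1.82280567e+00  3.43100510e-04
  9.20245355e-01 -6.23535050e-01]
```

View pics/w2.png

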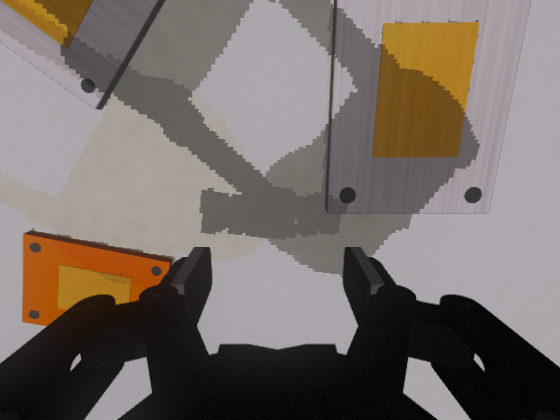

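Plate at upper right, with near-end dots at (347,195) and (473,195). The orange plate is left of the fingers. I'll move behind the plate's end and go down.

Request:
carry_out --delta_pos '[[-0.062, 0.1, 0], [-0.062, 0.203, 0], [-0.062, 0.203, 0], [-0.062, 0.203, 0.06], [-0.062, 0.203, 0.1], [-0.062, 0.203, 0.12], [-0.062, 0.203, 0.125], [-0.062, 0.203, 0.125]]' --turn '[[0, 0, 0], [0, 0, 0], [0, 0, 0], [0, 0, 0], [0, 0, 0], [0, 0, 0], [0, 0, 0], [0, 0, 0]]' --claw '[-0.5, -0.5, -0.5, -0.5, -0.5, -0.5, -0.5, -0.5]'

```text
clock: 8.2
position: [0.5964, -0.2055, 0.0003]
ee_rot: [0.0, 0.657, 0.754, -0.0]
contact_force: [0.2, 0.2, 0.2]
width: 0.0642
gripper_force: 0.0
```

Request:
carry_out --delta_pos '[[0, 0, 0.004], [0, 0, 0.008], [0, 0, 0.008]]' --turn '[[0, 0, 0], [0, 0, 0], [0, 0, 0]]' --claw '[-0.5, -0.5, -0.5]'

```text
clock: 8.5
position: [0.5967, -0.2055, -0.0027]
ee_rot: [0.0, 0.657, 0.754, 0.0]
contact_force: [0.3, 0.2, 0.3]
width: 0.0642
gripper_force: 0.0
```

```bash
cat >> h.py <<'E'
m=np.array([.560,.057]); a=np.radians(7.9); u=np.array([-np.sin(a),np.cos(a)]); n=np.array([-np.cos(a),-np.sin(a)])
def holes(im,lo=(-.30,.09)):
    # dark round dots and brass centroid on plate plane -> press frame
    g=cv2.cvtColor(im['image'],cv2.COLOR_RGB2HSV); out={}
    b=((g[...,1]>100)&(g[...,0]>15)&(g[...,0]<35)).astype(np.uint8)
    k,_,st,c=cv2.connectedComponentsWithStats(b)
    out=[]
    for i in range(1,k):
        if st[i,4]>300:
            w=world(im,*c[i],plane=.01)[:2]-m; out.append((st[i,:4].tolist(),np.round([w@u,w@n],4).tolist()))
    return out
E
python3 - <<'E'
from h import *
s=manip.get_state(); p=s['position'][:2]; print('tcp rel',(p-m)@u,(p-m)@n,s['position'],s['ee_rot'],s['width'],s['contact_force'])
im=dict(np.load('w2.npz'))
for q in [(347,195),(473,195),(326,212),(490,213)]:
    w=world(im,*q,plane=.01)[:2]-m; print(q,w@u,w@n)
print(holes(manip.get_image('wrist')))
E
```

```text
tcp rel -0.2650423859965834 -0.00024995255251788356 [ 0.59667621 -0.20549264 -0.00272408] [3.41546132e-04 6.56673735e-01 7.54174704e-01 7.01525735e-05] 0.064185630869886 [0.32315697 0.22795682 0.26932636]
(347, 195) -0.21623337036724147 0.03849075142479056
(473, 195) -0.21635094606145272 -0.03818898482687596
(326, 212) -0.22710639772538938 0.050884343633311964
(490, 213) -0.22785364945585698 -0.05056852547160314
[([207, 0, 137, 112], [-0.172, 0.0007])]
```

Request:
carry_out --delta_pos '[[0.02, 0, 0.002], [0.04, 0, 0.004], [0.06, 0, 0.004], [0.085, 0, 0.004], [0.11, 0, 0.004], [0.14, 0, 0.004], [0.17, 0, 0.004], [0.2, 0, 0.004], [0.23, 0, 0.004], [0.255, 0, 0.004], [0.27, 0, 0.004], [0.27, 0, 0.004]]' --turn '[[0, 0, 0], [0, 0, 0], [0, 0, 0], [0, 0, 0], [0, 0, 0], [0, 0, 0], [0, 0, 0], [0, 0, 0], [0, 0, 0], [0, 0, 0], [0, 0, 0], [0, 0, 0]]' --claw '[-0.5, -0.5, -0.5, -0.5, -0.5, -0.5, -0.5, -0.5, -0.5, -0.5, -0.5, -0.5]'

```text
clock: 9.75
position: [0.5814, -0.0972, -0.0046]
ee_rot: [-0.0, 0.656, 0.754, 0.0]
contact_force: [-0.4, -0.3, -0.2]
width: 0.0641
gripper_force: 0.0
```

```bash
python3 - <<'E'
from h import *
s=manip.get_state(); p=s['position'][:2]; print('tcp rel',(p-m)@u,(p-m)@n,s['position'],s['contact_force'])
im=manip.get_image('wrist'); print(holes(im)); cv2.imwrite('pics/w3.png',im['image'][...,::-1]); np.savez('w3.npz',**{k:np.array(v) for k,v in im.items()})
E
```

```text
tcp rel -0.15567268792392885 4.540458163976424e-06 [ 0.58139186 -0.09719589 -0.00462564] [-0.38647738 -0.25455054 -0.23986445]
[([207, 0, 139, 173], [-0.0733, 0.0006])]
```

View pics/w3.png

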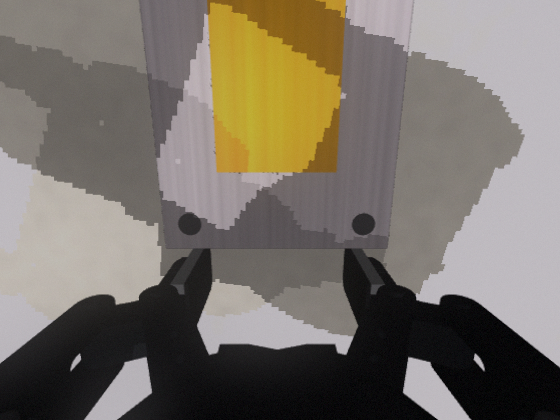

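The plate is square against both fingers and centred. Now I'll push it into the throat.

Request:
carry_out --delta_pos '[[0.02, 0, 0], [0.04, 0, 0], [0.06, 0, 0], [0.08, 0, 0], [0.1, 0, 0], [0.12, 0, 0], [0.14, 0, 0], [0.16, 0, 0], [0.18, 0, 0], [0.2, 0, 0], [0.22, 0, 0], [0.23, 0, 0]]' --turn '[[0, 0, 0], [0, 0, 0], [0, 0, 0], [0, 0, 0], [0, 0, 0], [0, 0, 0], [0, 0, 0], [0, 0, 0], [0, 0, 0], [0, 0, 0], [0, 0, 0], [0, 0, 0]]' --claw '[-0.5, -0.5, -0.5, -0.5, -0.5, -0.5, -0.5, -0.5, -0.5, -0.5, -0.5, -0.5]'

```text
clock: 11.0
position: [0.5689, -0.0065, -0.0046]
ee_rot: [0.0, 0.656, 0.754, -0.0]
contact_force: [0.2, -3.8, 1.5]
width: 0.064
gripper_force: 1.8
```

Request:
carry_out --delta_pos '[[0.008, 0, 0], [0.014, 0, 0], [0.02, 0, 0], [0.023, 0, 0], [0.026, 0, 0], [0.026, 0, 0]]' --turn '[[0, 0, 0], [0, 0, 0], [0, 0, 0], [0, 0, 0], [0, 0, 0], [0, 0, 0]]' --claw '[-0.5, -0.5, -0.5, -0.5, -0.5, -0.5]'

```text
clock: 11.6
position: [0.5677, 0.003, -0.0046]
ee_rot: [0.0, 0.657, 0.754, 0.0]
contact_force: [0.7, -3.7, 3.5]
width: 0.0641
gripper_force: 1.8
```

Request:
carry_out --delta_pos '[[0.003, 0, 0], [0.006, 0, 0], [0.009, 0, 0], [0.009, 0, 0]]' --turn '[[0, 0, 0], [0, 0, 0], [0, 0, 0], [0, 0, 0]]' --claw '[-0.5, -0.5, -0.5, -0.5]'

```text
clock: 12.0
position: [0.5671, 0.0067, -0.0047]
ee_rot: [0.0, 0.657, 0.754, 0.0]
contact_force: [1.4, -3.6, 2.7]
width: 0.0642
gripper_force: 2.0
```

Request:
carry_out --delta_pos '[[0.003, 0, 0], [0.005, 0, 0], [0.005, 0, 0]]' --turn '[[0, 0, 0], [0, 0, 0], [0, 0, 0]]' --claw '[-0.5, -0.5, -0.5]'

```text
clock: 12.3
position: [0.567, 0.0075, -0.0046]
ee_rot: [0.001, 0.656, 0.754, -0.001]
contact_force: [1.7, -7.6, 3.0]
width: 0.0642
gripper_force: 3.9
```

Request:
carry_out --delta_pos '[[0.003, 0, 0], [0.006, 0, 0], [0.006, 0, 0], [0.006, 0, 0]]' --turn '[[0, 0, 0], [0, 0, 0], [0, 0, 0], [0, 0, 0]]' --claw '[-0.5, -0.5, -0.5, -0.5]'

```text
clock: 12.7
position: [0.567, 0.0076, -0.0046]
ee_rot: [0.002, 0.656, 0.755, -0.002]
contact_force: [1.3, -14.8, 1.9]
width: 0.0643
gripper_force: 7.4
```

```bash
python3 - <<'E'
from h import *
s=manip.get_state(); p=s['position'][:2]; print('tcp rel',(p-m)@u,(p-m)@n,s['position'],s['contact_force'])
im=manip.get_image('wrist'); print(holes(im)); cv2.imwrite('pics/w4.png',im['image'][...,::-1]); np.savez('w4.npz',**{k:np.array(v) for k,v in im.items()})
E
```

```text
tcp rel -0.04985925550943989 -0.00016214932335588612 [ 0.56701349  0.00763622 -0.00461237] [  1.33873929 -14.79218814   1.91842606]
[]
```

View pics/w4.png

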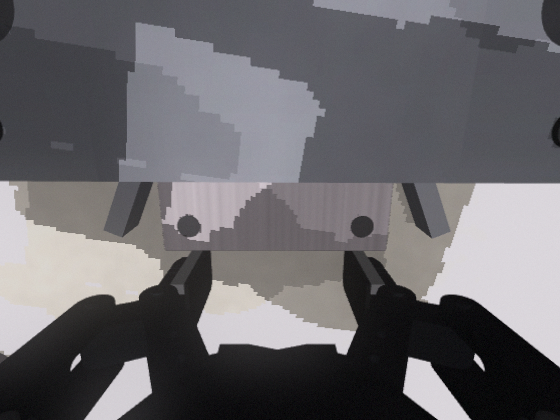

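The picture shows the plate seated, with 40 mm sticking out of the mouth (rows 182–250) between the wings. The force climbs with no further travel, so it's home. Next I'll back off, lift, shut the fingers and go over the keypad.

Request:
carry_out --delta_pos '[[-0.03, 0, 0], [-0.06, 0, 0], [-0.06, 0, -0.05], [-0.06, 0, -0.17], [-0.06, 0, -0.29], [-0.06, 0, -0.41], [-0.06, 0, -0.53], [-0.06, 0, -0.6], [-0.06, 0, -0.6], [-0.06, 0, -0.6]]' --turn '[[0, 0, 0], [0, 0, 0], [0, 0, 0], [0, 0, 0], [0, 0, 0], [0, 0, 0], [0, 0, 0], [0, 0, 0], [0, 0, 0], [0, 0, 0]]' --claw '[-0.5, -0.5, -0.5, -0.5, -0.5, -0.5, 1, 1, 1, 1]'

```text
clock: 13.75
position: [0.5692, -0.0124, 0.235]
ee_rot: [-0.001, 0.657, 0.754, 0.0]
contact_force: [-0.2, -0.7, -0.7]
width: 0.0058
gripper_force: 0.0
```

Request:
carry_out --delta_pos '[[0.1, 0, 0], [0.2, 0, 0], [0.3, 0, 0], [0.4, 0, 0], [0.5, 0, 0], [0.6, 0, 0], [0.7, 0, 0], [0.8, 0, 0], [0.85, 0, 0], [0.9, 0, 0], [0.9, 0, 0], [0.9, 0, 0]]' --turn '[[0, 0, 0], [0, 0, 0], [0, 0, 0], [0, 0, 0], [0, 0, 0], [0, 0, 0], [0, 0, 0], [0, 0, 0], [0, 0, 0], [0, 0, 0], [0, 0, 0], [0, 0, 0]]' --claw '[1, 1, 1, 1, 1, 1, 1, 1, 1, 1, 1, 1]'

```text
clock: 14.95
position: [0.5191, 0.3432, 0.2329]
ee_rot: [-0.001, 0.656, 0.755, -0.002]
contact_force: [1.4, 0.3, -0.2]
width: 0.0004
gripper_force: 0.0
```

```bash
python3 - <<'E'
from h import *
s=manip.get_state(); print(s['position'],s['ee_rot'],s['contact_force'],s['width'])
im=manip.get_image('wrist'); cv2.imwrite('pics/w5.png',im['image'][...,::-1]); np.savez('w5.npz',**{k:np.array(v) for k,v in im.items()})
im=manip.get_image('top')
for c in ('wrist','top'):
  for q in ('start_key','stop_key','keypad','die_plate'): print(c,q,[(np.round(d['point'],4).tolist(),round(d['score'],2)) for d in manip.place_of(c,q)])
E
```

```text
[0.51906774 0.34320887 0.23286681] [-7.05276976e-04  6.56256638e-01  7.54533854e-01 -2.32166704e-03] [ 1.43386698  0.29367095 -0.18041329] 0.00038272547063968347
wrist start_key [([0.538, 0.4135, 0.0534], 0.86)]
wrist stop_key [([0.4748, 0.4156, 0.0478], 0.53)]
wrist keypad [([0.5123, 0.4172, -0.0016], 0.62)]
wrist die_plate []
top start_key []
top stop_key [([0.4692, 0.4151, 0.0515], 0.45), ([0.7469, 0.1994, 0.0044], 0.31)]
top keypad [([0.5118, 0.4172, -0.0013], 0.63)]
top die_plate [([0.369, -0.0738, -0.0018], 0.8), ([0.3278, -0.5498, -0.0006], 0.77), ([0.5544, 0.0888, -0.0015], 0.59)]
```

View pics/w5.png

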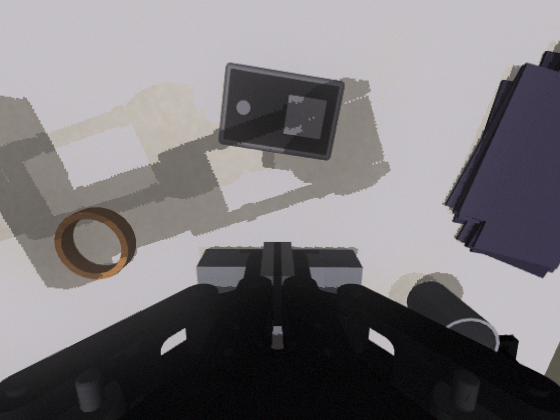

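The start key is at about (305,117), the stop key at (243,107), and the shut fingertips point at (278,250).

```bash
python3 - <<'E'
from h import *
im=dict(np.load('w5.npz'))
print('start',world(im,305,117,plane=.053),'stop',world(im,243,107,plane=.053))
k=np.array([world(im,*q,plane=.05) for q in [(229,66),(343,82),(330,158),(220,143)]]);print(k,k.mean(0))
E
```

```text
start [0.5363528 0.4162274 0.053    ] stop [0.4735023  0.41713275 0.053     ]
[[0.45559753 0.45303006 0.05      ]
 [0.56823314 0.4540374  0.05      ]
 [0.56940024 0.37896392 0.05      ]
 [0.45332169 0.37839214 0.05      ]] [0.51163815 0.41610588 0.05      ]
```

Request:
carry_out --delta_pos '[[0.09, 0.03, 0], [0.17, 0.065, 0], [0.17, 0.065, 0.05], [0.17, 0.065, 0.15], [0.17, 0.065, 0.25], [0.17, 0.065, 0.33], [0.17, 0.065, 0.38], [0.17, 0.065, 0.41], [0.17, 0.065, 0.41], [0.17, 0.065, 0.41]]' --turn '[[0, 0, 0], [0, 0, 0], [0, 0, 0], [0, 0, 0], [0, 0, 0], [0, 0, 0], [0, 0, 0], [0, 0, 0], [0, 0, 0], [0, 0, 0]]' --claw '[1, 1, 1, 1, 1, 1, 1, 1, 1, 1]'

```text
clock: 16.45
position: [0.5373, 0.4151, 0.0722]
ee_rot: [0.0, 0.657, 0.754, 0.001]
contact_force: [-0.2, 0.2, -0.0]
width: -0.0002
gripper_force: 0.0
```

```bash
python3 - <<'E'
from h import *
s=manip.get_state(); print(s['position'],s['ee_rot'],s['contact_force'],s['width'])
im=manip.get_image('side'); cv2.imwrite('pics/s1.png',im['image'][...,::-1])
E
```

```text
[0.53728894 0.41507374 0.07221067] [2.86359722e-04 6.56617618e-01 7.54223157e-01 8.07051196e-04] [-0.20641681  0.23652018 -0.00371409] -0.0002347002507704027
```

View pics/s1.png

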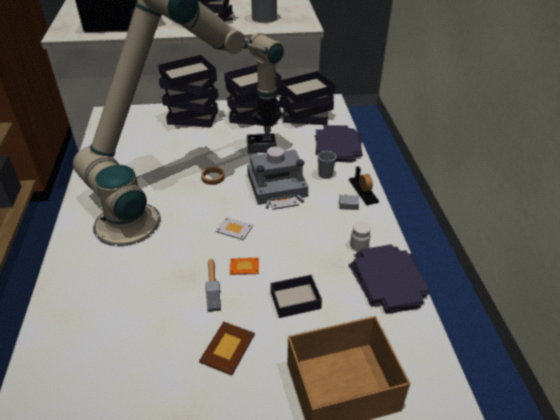

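The side view shows the plate seated in the press mouth (285,202) and the gripper over the keypad (262,130). Now I'll press in small steps.

Request:
carry_out --delta_pos '[[0, 0, 0.02], [0, 0, 0.034], [0, 0, 0.04], [0, 0, 0.044], [0, 0, 0.048], [0, 0, 0.051], [0, 0, 0.053], [0, 0, 0.053]]' --turn '[[0, 0, 0], [0, 0, 0], [0, 0, 0], [0, 0, 0], [0, 0, 0], [0, 0, 0], [0, 0, 0], [0, 0, 0]]' --claw '[1, 1, 1, 1, 1, 1, 1, 1]'

```text
clock: 17.3
position: [0.5365, 0.4146, 0.0516]
ee_rot: [0.0, 0.657, 0.754, 0.0]
contact_force: [-1.0, -1.6, 6.8]
width: -0.0001
gripper_force: 3.7
```

Request:
carry_out --delta_pos '[[0, 0, 0.002], [0, 0, 0.004], [0, 0, 0.004], [0, 0, 0.004]]' --turn '[[0, 0, 0], [0, 0, 0], [0, 0, 0], [0, 0, 0]]' --claw '[1, 1, 1, 1]'

```text
clock: 17.7
position: [0.5365, 0.4146, 0.0515]
ee_rot: [0.0, 0.657, 0.754, 0.001]
contact_force: [-4.9, -1.8, 14.5]
width: -0.0
gripper_force: 7.0
```

The key is at its end: 14.5 N with no further give. I'll hold briefly, then release straight up.

Request:
carry_out --delta_pos '[[0, 0, 0], [0, 0, 0], [0, 0, 0], [0, 0, -0.02], [0, 0, -0.08], [0, 0, -0.2], [0, 0, -0.3], [0, 0, -0.35], [0, 0, -0.35], [0, 0, -0.35], [0, 0, -0.35]]' --turn '[[0, 0, 0], [0, 0, 0], [0, 0, 0], [0, 0, 0], [0, 0, 0], [0, 0, 0], [0, 0, 0], [0, 0, 0], [0, 0, 0], [0, 0, 0], [0, 0, 0]]' --claw '[1, 1, 1, 1, 1, 1, 1, 1, 1, 1, 1]'

```text
clock: 18.8
position: [0.5356, 0.4141, 0.1864]
ee_rot: [-0.0, 0.657, 0.754, -0.002]
contact_force: [-0.4, 0.6, 0.1]
width: 0.0002
gripper_force: 0.0
```

```bash
python3 - <<'E'
from h import *
s=manip.get_state(); print(s['position'],s['contact_force'],abs(s['qd']).max())
im=manip.get_image('top'); C=cloud(im); old=cloud(dict(np.load('top0.npz')))
# protruding part of plate in the press frame: low band in front of mouth
d=C[...,:2]-m; U=d@u; N=d@n; k=(C[...,2]>.006)&(C[...,2]<.02)&(U>-.06)&(U<-.01)&(abs(N)<.049)
print('plate outside: rear end u',np.percentile(U[k],2).round(4),'n mid',((N[k].min()+N[k].max())/2).round(4),k.sum())
print([(np.round(x['point'],3).tolist(),round(x['score'],2)) for x in manip.place_of('top','die_plate')])
print(manip.sign_off())
E
```

```text
[0.53561973 0.41408255 0.18636695] [-0.36353654  0.63655463  0.08634893] 0.009269613064632079
plate outside: rear end u -0.0394 n mid 0.0009 337
[([0.56, 0.089, 0.0], 0.92), ([0.328, -0.548, -0.003], 0.73), ([0.369, -0.077, -0.0], 0.7), ([0.395, -0.252, -0.001], 0.66)]
the job is handed in; nothing more can be done
None
```

The die plate is home against the stop, the start key was pressed to its end (14.5 N) and released, the stop key was not touched, and the job is handed in at about 19 s; the sign-off returned no verdict.

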